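# Slide a spray can into its spring clip and press it home

### The arm

A 7-joint arm with a two-finger parallel gripper is mounted at the origin on the work surface. World frame = base frame: x ahead of the robot, y to its left, z up, the work surface at z = 0. Lengths are in m, angles in rad, forces in N, time in s.
With the tool pointing down it reaches from about 0.35 to 0.9 m from the base axis. Payload 8.1 kg.
Tool frame: the origin (TCP) lies midway between the tips of the shut fingers; the grasp point (between the pads) lies behind it (arm.tcp_to_grasp is the z of the grasp point in the tool frame, in m); z points along the fingers, y is the line along which they close (so a half turn about z gives the same grasp; the last joint's range is limited). The gripper opens to 92 mm and grips with 3 to 60 N. Pads are 19 mm wide; open, the fingers measure 130 mm over their backs; the gripper's body (75 mm by 190 mm) begins 47 mm behind the grasp point.
Start: joints at [1.143, 0.434, 0.025, 1.573, -0.012, 1.134, -0.075], TCP at [0.199, -0.592, 0.227] pointing down, gripper open.
Joint ranges: [-2.62, 2.62], [-0.44, 2.09], [-1.27, 1.32], [0.08, 2.57], [-1.32, 4.46], [0.12, 2], [-2.74, 2.74]. Speed limits (rad/s): [2.22, 2.22, 3.01, 3.01, 3.14, 3.14, 3.14].

### API

Orientations are given as a rotation vector (axis times angle).
In Python, from cell import readout, vision, arm gives the robot as it stands.
- The arm moves only by the tool carry_out, never from a script. Its argument "increments" is one flat list of numbers, 6 for each row, row after row: the shift along the world's x, y, z in mm, then the turn, a rotation vector about the world's x, y, z in rad. In form: [tx, ty, tz, wx, wy, wz, tx, ty, tz, wx, wy, wz, ...]. A call has 1 to 20 rows; each row shifts and turns the commanded pose from where the row before left it; what a row does not reach is not made up. A row lasts 1/8 s, in which the tool goes at most 62.5 mm and 10.7 degrees, less where a joint would pass 70% of its speed; a pose out of reach is approached as far as the arm can. A call with a gripper value outside its range is refused whole. "grip" is the closure, from 0 (fully open) to 1 (shut), set as the call begins (left out, the last holds). The fingers move at their own pace and stop on an object; "newtons" is the grip in N (left out, the last holds). Time passes only in rows, so rows that do not move let the fingers close. It gives the time, the measured TCP pose, the force, the opening and the grip force at its end, in the units of the state.
- readout.observe(): the state, without advancing time (a new reading comes with each control period).
- vision.get_image(name): name is "scene" or "top" or "wrist"; returns the picture (400x640x3 uint8, red, green, blue); there is no depth.
- vision.calibration(name): a dict with "fov_y" (degrees; the focal length in pixels is half the picture's height over the tangent of half this angle, whatever the lens; pixels are square), "cx", "cy" (the principal point, pixels), "pose" (4x4, takes a point from camera to world coordinates). Camera axes: x right, y up, looking along -z (the intrinsics and any distortion apply to the point x, -y, -z); pixel columns grow to the right and rows downward; lengths in m; the calibration is good to about 2 mm. A picture is of the moment at which its call begins: read the wrist's pose just before it. calibration takes no time and is no camera call; for the wrist camera it gives the pose at the moment of the call.
- arm.sign_off(): hands the job in; it is judged then, once.
The state is a dict: "clock": time; "joints": joint angles; "dq": joint speeds; "joint_efforts": joint torques, N m; "position": TCP position; "ee_rot": TCP orientation; "force": force on the tool from outside, world axes, zero at the start; "ft_torque": the same for the moment, N m; "width": opening from 0.0 (shut) to 1.0 (fully open); "gripper_force": force on a finger pad.
Only numpy, scipy, OpenCV 4.12 (cv2) and the standard library are available. Lean on these libraries where they do the work, as an engineer would, in place of code of your own. Each camera call takes 0.05 s, during which the arm holds its last target. There are 200 camera calls.

### The job

Put the blue spray can away in the empty orange spring clip on the grey steel stand: push it low down so that it slides along the bench standing up, never lifted or toppled, into the clip's mouth, and press it on through the sprung arms until it is fully home against the pad at the back of the clip. Go by feel: the can is thin and dents if you push it hard, and the other things must stay where they are. Leave it standing upright in the clip and let go.

Things in the scene. Friction and masses are not known exactly. Their poses are not given: they have to be found in the camera images.
- spray_can: Blue spray can, white cap, paper band. 52 mm diameter, 200 mm tall (wall straight from 3 to 145 mm up), 0.27-0.47 kg. Origin: centre of its underside, z up; yaw is free. Drags on the bench with 1 to 4 N. Pushed 20 to 35 mm above the bench it slides, and enters the clip, without tipping; pushed higher it may topple. Its thin wall dents if the robot pushes it with over 22 N.
- stand: Grey steel stand fixed to the bench: upright slotted panel 300 mm wide (its y), 275 mm tall, foot behind it, spring clip and wire shelf on its front. Origin on the bench below the middle of the panel's front face. x: level direction in which the can is pressed in, from the open front towards the panel; z up. The clip is on its centre line (y = 0), mouth facing -x.
- clip_mid (a point): Point fixed to the stand at stand (-85, 0, 40) mm. The clip (27 to 53 mm above the bench) is clamped on a stem, set anywhere over 30 mm along stand x; its setting is not reported. The axis of a can fully home lies within 15 mm before or behind this point. Clip: two sprung orange arms, flared lips 77 mm apart, 32 mm in front of that home axis, and a 43 mm throat; rubber-faced pad behind.
- sleeve (a point): Front of the clip stem's sleeve, stand (-16, 0, 40) mm. Feel of the clip, pressing slowly: resistance begins about 30 mm before home, peaks at 8 to 15 N (bench drag included), falls to 0 to 6 N over the last 15 mm, then climbs steeply again, 4 N per mm or more, as the can meets the pad: home. The can stays part-way in if not pushed all the way.
- shelf_edge (a point): Middle of the front edge of the wire shelf over the clip, stand (-133, 0, 245) mm; the shelf reaches from there back to the panel over its whole width, with an 18 mm upstand at this edge. Nothing can be lowered into the clip from above.
- jaw_near (a joint): Clip arm on the stand's +y side, the nearer to the robot. Angle in rad about an upright pivot beside the pad: 0 = sprung shut and empty, growing as it is spread outward; 0.06 to 0.13 at the widest, when the can's widest part is between the lips, and 0.01 to 0.055 again when the can is home (the two arms may share the spread unequally).
- jaw_far (a joint): Clip arm on the stand's -y side, the farther from the robot; its angle reads like that of the other arm.
- green_can: Bystander: loose green spray can, black cap, 52 mm diameter, 200 mm tall, standing under the wire shelf beside the clip. Origin: centre of its underside.
- tape_roll: Bystander: loose black roll of tape lying flat, 100 mm in diameter, 48 mm tall. Origin: centre of its underside.
- ink_jar: Bystander: loose white ink jar, yellow label, black lid, 72 mm in diameter, 85 mm tall, standing under the wire shelf on the other side of the clip. Origin: centre of its underside.

How it is judged:
On the way:
1. the can is pushed between the clip's arms and spreads them wide (value of joint each of jaw_near, jaw_far above 0.035 rad and value of joint any of jaw_near, jaw_far above 0.08 rad and y of spray_can in the frame of stand between -0.005 and 0.005 m), for 0.05 s.
At the end, for the whole second after the job is handed in: The can is home in the clip, within about 2 mm of the pad: both arms closed on it (0.004 to 0.065 rad, one under 0.045), its axis within 5 mm of the clip's centre line and 66 to 104 mm in front of the panel; on the bench, upright within 0.06 rad, at rest and released (value of joint jaw_near between 0.004 and 0.065 rad and value of joint jaw_far between 0.004 and 0.065 rad and value of joint any of jaw_near, jaw_far below 0.045 rad and y of spray_can in the frame of stand between -0.005 and 0.005 m and x of spray_can in the frame of stand between -0.104 and -0.066 m and angle between spray_can's own z axis and vertical below 0.06 rad and height (world z) of spray_can below 0.005 m and linear speed of spray_can below 0.01 m/s); the robot touches nothing.
It fails at once if the can tips more than 0.2 rad (angle between spray_can's own z axis and vertical above 0.2 rad).
It fails at once if the can is lifted more than 12 mm off the bench (height (world z) of spray_can above 0.012 m).
It fails at once if the can is dented: the robot pushes it with more than 22 N (contact force between any of the fingers, the arm and spray_can above 22 N).
It fails at once if the green can, the tape roll or the ink jar is moved more than 15 mm or tipped over (distance of any of green_can, tape_roll, ink_jar from where it was at the start of the episode above 0.015 m or angle between any of green_can, tape_roll, ink_jar's own z axis and vertical above 0.2 rad).
It also fails if it takes over 69 s, if anything falls off the work surface, if the arm or the gripper's body presses on something with over 40 N, if the wrist force passes 120 N, or if a joint passes its speed limit or range.

## Working session

There is one attempt and no reset: what is moved stays moved. The work goes in short steps, Python scripts to look and compute and a tool call to move; the robot and the scene stay as the last step left them, time stands still between calls to the robot, and variables do not carry over. Pictures are saved under pics/ and viewed, at most 12 in all, crops included, and the job is handed in when it is done.

Besides the shell and the picture viewer there is one more tool, called after "Call:" in YAML: its name, and indented under it one key for each argument. carry_out: Moves the arm, as the interface text tells. Its arguments: {"type":"object","properties":{"increments":{"type":"array","items":{"type":"number"}},"grip":{"type":"number"},"newtons":{"type":"number"}},"required":["increments"]}

```bash
mkdir -p pics
python3 - <<'E'
from cell import readout, vision, arm
import cv2,numpy as np
print(readout.observe()); print(arm.tcp_to_grasp)
for n in ["scene","top"]:
    im=vision.get_image(n); cv2.imwrite(f"pics/{n}0.png",im[:,:,::-1]); print(n,vision.calibration(n))
E
```

```text
{'clock': 0.0, 'joints': array([ 1.14341596,  0.43524089,  0.02497162,  1.57410611, -0.01163299,
        1.13401368, -0.07509902]), 'dq': array([-1.43591804e-03, -3.66236737e-04, -5.16359005e-04,  1.18822462e-05,
       -1.14167213e-03, -2.05104201e-04, -1.36626239e-03]), 'joint_efforts': array([-2.12262421e-03, -6.67849088e+01,  9.83957872e-01, -3.14474595e+01,
       -6.05642796e-02,  4.26695624e-02,  1.98913872e-04]), 'position': array([ 0.19922608, -0.59184256,  0.22593035]), 'ee_rot': array([-3.09872377e+00, -5.07542789e-01,  5.91757000e-04]), 'force': array([ 0.34435719, -0.40472593,  0.62012608]), 'ft_torque': array([ 0.02239283, -0.01503666, -0.01756904]), 'gripper_force': 0.0, 'width': 1.005787969135776}
-0.0188
scene {'fov_y': 49.603725908858486, 'cx': 317.707782319392, 'cy': 214.20520150379153, 'pose': array([[ 9.99516817e-01, -2.75410613e-02,  1.44091184e-02,
         6.39794184e-01],
       [ 3.10668204e-02,  8.70373244e-01, -4.91411507e-01,
        -2.60597986e-01],
       [ 9.92683342e-04,  4.91621711e-01,  8.70808307e-01,
         8.88889681e-01],
       [ 0.00000000e+00,  0.00000000e+00,  0.00000000e+00,
         1.00000000e+00]])}
top {'fov_y': 57.54354908081876, 'cx': 319.0567061330955, 'cy': 196.73741362349156, 'pose': array([[-0.01990879,  0.99492577, -0.09862232,  0.5706569 ],
       [-0.99977141, -0.019042  ,  0.00972262,  0.15115706],
       [ 0.00779532,  0.09879334,  0.99507744,  0.79417472],
       [ 0.        ,  0.        ,  0.        ,  1.        ]])}
```

View pics/scene0.png

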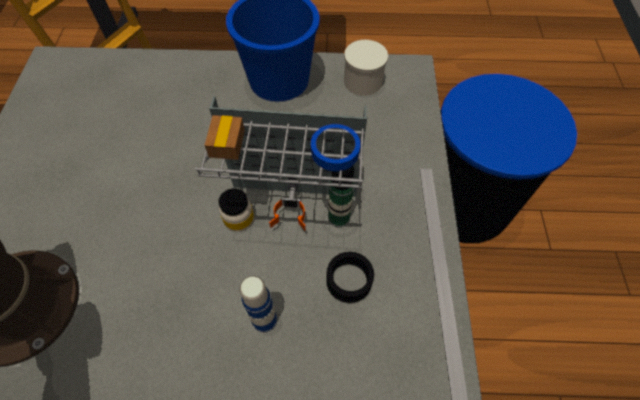

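View pics/top0.png

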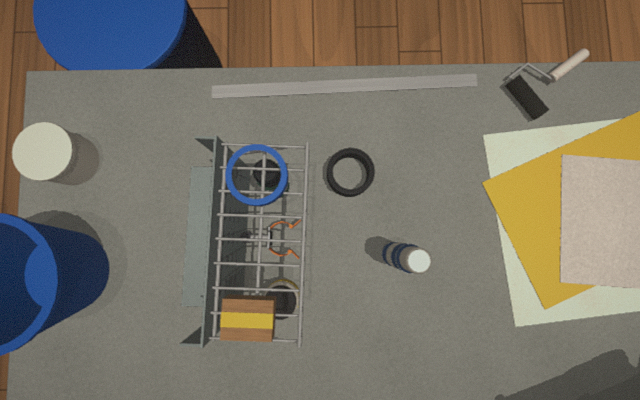

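The scene view shows the can at about (258,305), clip lips at (271,226) and (304,228), jar at (236,210), green can at (341,205) and tape at (350,277). In the top view the can cap is at (418,260), the clip at (285,238) and the tape at (349,172). I'll enlarge both to get finer pixel positions.

Run:
```python
import cv2
a=cv2.imread("pics/top0.png")[130:355,180:450]; cv2.imwrite("pics/topc.png",cv2.resize(a,(720,600),interpolation=cv2.INTER_CUBIC))
a=cv2.imread("pics/scene0.png")[90:340,190:390]; cv2.imwrite("pics/scenec.png",cv2.convertScaleAbs(cv2.resize(a,(480,600),interpolation=cv2.INTER_CUBIC),alpha=1.5))
```

```text
(no output)
```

View pics/topc.png

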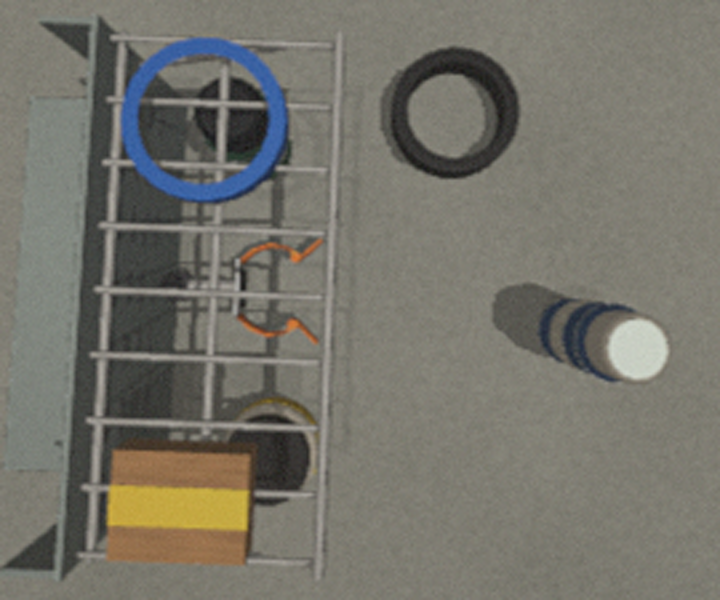

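View pics/scenec.png

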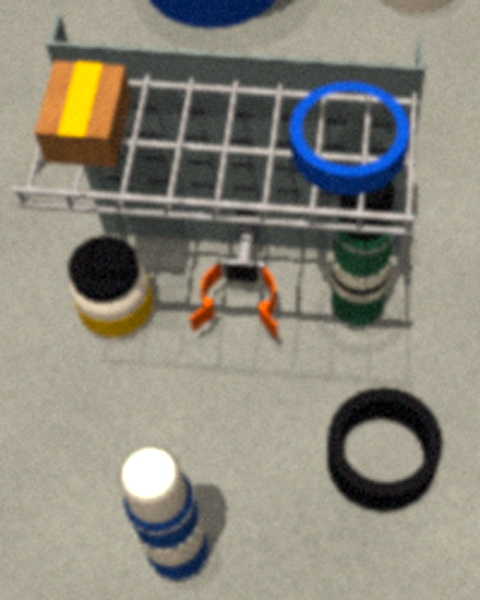

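The crops show, in crop pixels, the can cap at top (637,349) and scene (152,474). In the top crop the clip lips are at (322,240) and (317,341), the throat at (297,258) and (293,325), and the panel's top edge runs from (101,20) to (66,577).

```bash
cat > h.py <<'E'
import numpy as np
from cell import vision
def ray(n,u,v):
    c=vision.calibration(n); f=200/np.tan(np.radians(c["fov_y"]/2)); P=c["pose"]
    return P[:3,3],P[:3,:3]@np.array([(u-c["cx"])/f,-(v-c["cy"])/f,-1])
def at(n,u,v,z):
    o,d=ray(n,u,v); return (o+d*(z-o[2])/d[2])[:2]*1000
T=lambda u,v,z: at("top",180+u/(720/270),130+v/(600/225),z).round(1)
S=lambda u,v,z: at("scene",190+u/2.4,90+v/2.4,z).round(1)
E
python3 - <<'E'
from h import *
print("cap",T(637,349,.2),S(152,474,.2))
print("can base far edge scene (178,578)",S(178,578,0.003), "base L/R at row565", S(148,562,.005),S(209,548,.005))
for z in (.04,.053):
  print("lips T",T(322,240,z),T(317,341,z),"throat",T(297,258,z),T(293,325,z),"pad",T(243,290,z))
print("lips S",S(197,325,.04),S(277,337,.04),"throat",S(207,303,.04),S(265,305,.04),"pad",S(240,280,.04))
print("panel T",T(101,20,.275),T(66,577,.275),"S",S(52,45,.275),S(424,68,.275))
print("shelf front T",T(340,35,.254),T(319,577,.254),"S",S(20,190,.25),S(412,218,.25))
print("tape",T(454,112,.048),S(384,440,.048),"green",T(232,113,.2),S(365,192,.2),"jar",T(272,455,.085),S(104,268,.085))
E
```

```text
cap [522.4 -13.7] [525.4 -15.6]
can base far edge scene (178,578) [524.5 -37.2] base L/R at row565 [497.8 -24.9] [549.  -11.2]
lips T [597.8 182.6] [520.5 187.6] throat [584.3 202.1] [533.  205.8] pad [560.5 244. ]
lips T [597.3 182. ] [521.4 186.9] throat [584.1 201.2] [533.7 204.9] pad [560.7 242.4]
lips S [525.4 186.7] [599.9 176.5] throat [532.8 210.2] [587.2 209.8] pad [562.1 236.1]
panel T [711.4 291.3] [418.7 307.1] S [422.4 308. ] [714.4 293.6]
shelf front T [706.  161.7] [409.5 178. ] S [411.5 186.2] [705.  170.3]
tape [694.9  78.1] [697.1  75.5] green [671.5 230.4] [672.6 228.1] jar [443.8 218.6] [442.7 218.5]
```

```bash
cat >> h.py <<'E'
from scipy.spatial.transform import Rotation as R
from cell import readout
def tgt(f,th=42):
    f=np.array([*f,0.])/np.linalg.norm(f); t=np.radians(th)
    z=np.cos(t)*f-np.array([0,0,np.sin(t)]); y=np.array([f[1],-f[0],0]); return R.from_matrix(np.c_[np.cross(y,z),y,z])
def go(p,rot,n):
    s=readout.observe(); d=(rot*R.from_rotvec(s["ee_rot"]).inv()).as_rotvec()
    print("per row", ((np.array(p)-s["position"]*1000)/n).round(2), (d/n).round(4), "tot deg",np.degrees(np.linalg.norm(d)).round(1), s["position"].round(4), s["force"].round(2))
E
python3 - <<'E'
from h import *
can=np.array([524,-14.7]); m=np.array([556.4,105]); u=(m-can)/np.linalg.norm(m-can)
st=can-u*110; print(u,st)
go([*st,150],tgt(u),16)
E
```

```text
[0.26127461 0.96526451] [ 495.25979344 -120.87909647]
per row [18.5  29.44 -4.75] [ 0.0396 -0.0374  0.0576] tot deg 72.6 [ 0.1992 -0.5919  0.226 ] [ 0.44 -0.35  0.28]
```

Call:
carry_out:
  increments: [18.5, 29.4, -4.7, 0.0396, -0.0374, 0.0576, 18.5, 29.4, -4.7, 0.0396, -0.0374, 0.0576, 18.5, 29.4, -4.7, 0.0396, -0.0374, 0.0576, 18.5, 29.4, -4.7, 0.0396, -0.0374, 0.0576, 18.5, 29.4, -4.7, 0.0396, -0.0374, 0.0576, 18.5, 29.4, -4.7, 0.0396, -0.0374, 0.0576, 18.5, 29.4, -4.7, 0.0396, -0.0374, 0.0576, 18.5, 29.4, -4.7, 0.0396, -0.0374, 0.0576, 18.5, 29.4, -4.7, 0.0396, -0.0374, 0.0576, 18.5, 29.4, -4.7, 0.0396, -0.0374, 0.0576, 18.5, 29.4, -4.7, 0.0396, -0.0374, 0.0576, 18.5, 29.4, -4.7, 0.0396, -0.0374, 0.0576, 18.5, 29.4, -4.7, 0.0396, -0.0374, 0.0576, 18.5, 29.4, -4.7, 0.0396, -0.0374, 0.0576, 18.5, 29.4, -4.7, 0.0396, -0.0374, 0.0576, 18.5, 29.4, -4.7, 0.0396, -0.0374, 0.0576, 0, 0, 0, 0, 0, 0]
  grip: 0.68

```text
clock: 2.22
position: [0.4956, -0.1196, 0.151]
ee_rot: [-1.973, -1.514, -0.883]
force: [-0.5, 0.7, 0.5]
width: 0.319
gripper_force: 0.0
```

Run:
```python
from h import *
import cv2
u=np.array([.2613,.9653]); st=np.array([495.26,-120.9]); s=readout.observe()
go([*st,150],tgt(u),4); go([*st,22],tgt(u),6); print(s["joints"].round(2),s["width"],s["clock"])
for n in ("wrist","scene"):
    im=vision.get_image(n); cv2.imwrite(f"pics/{n}1.png",im[:,:,::-1])
print(vision.calibration("wrist"))
```

```text
per row [-0.09 -0.32 -0.24] [-0.0009  0.0002 -0.0007] tot deg 0.3 [ 0.4956 -0.1196  0.151 ] [-0.51  0.71  0.51]
per row [ -0.06  -0.21 -21.49] [-0.0006  0.0001 -0.0005] tot deg 0.3 [ 0.4956 -0.1196  0.151 ] [-0.51  0.71  0.51]
[ 1.04  0.66 -0.57  1.86 -0.55  1.03  0.63] 0.31894563160119965 2.225
{'fov_y': 58.42792367547208, 'cx': 323.3740730786494, 'cy': 196.5884488718161, 'pose': array([[ 0.96505612,  0.21749478, -0.14615987,  0.4764586 ],
       [-0.26204077,  0.80343286, -0.53463097, -0.19275695],
       [ 0.0011502 ,  0.55424873,  0.8323503 ,  0.30568591],
       [ 0.        ,  0.        ,  0.        ,  1.        ]])}
```

View pics/wrist1.png

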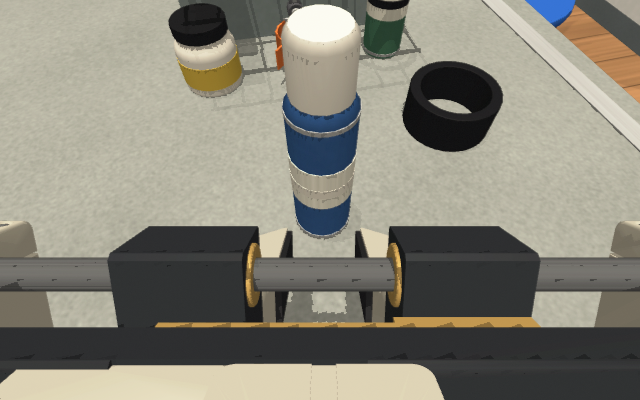

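View pics/scene1.png

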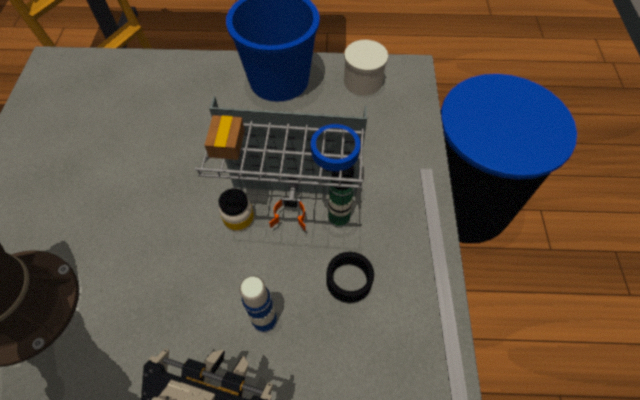

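The wrist view shows the can base at (322,237), centred between the fingertips (about 324). The scene view confirms nothing has been disturbed. Next I descend and come up behind the can.

Call:
carry_out:
  increments: [0, 0, -20, 0, 0, 0, 0, 0, -22, 0, 0, 0, 0, 0, -22, 0, 0, 0, 0, 0, -22, 0, 0, 0, 0, 0, -22, 0, 0, 0, 0, 0, -16, 0, 0, 0, 0, 0, -6, 0, 0, 0, 2.6, 9.6, 0, 0, 0, 0, 2.6, 9.6, 0, 0, 0, 0, 2.6, 9.6, 0, 0, 0, 0, 2.6, 9.6, 0, 0, 0, 0, 2.6, 9.6, 0, 0, 0, 0, 1.5, 5.5, 0, 0, 0, 0, 0, 0, 0, 0, 0, 0]

```text
clock: 4.08
position: [0.5099, -0.0679, 0.0216]
ee_rot: [-1.977, -1.514, -0.883]
force: [-0.5, 0.8, 0.1]
width: 0.322
gripper_force: 0.0
```

Run:
```python
from h import *
import cv2
go([0,0,0],tgt([.2613,.9653]),1)
im=vision.get_image("wrist"); cv2.imwrite("pics/wrist2.png",im[:,:,::-1])
print(at("wrist",322,237,0))
```

```text
per row [-509.91   67.93  -21.61] [-0.0008  0.0014 -0.0001] tot deg 0.1 [ 0.5099 -0.0679  0.0216] [-0.47  0.81  0.14]
[514.46965482 -51.42521111]
```

View pics/wrist2.png

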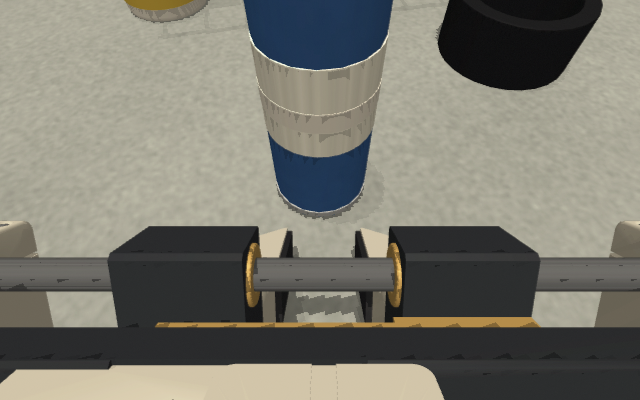

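The can base front is at (320,215), and the fingers are centred on it to within 2 mm. Pushing starts now.

Call:
carry_out:
  increments: [1.5, 5.5, 0, 0, 0, 0, 1.0, 3.9, 0, 0, 0, 0, 0.8, 2.9, 0, 0, 0, 0, 0.8, 2.9, 0, 0, 0, 0, 0.8, 2.9, 0, 0, 0, 0, 0.8, 2.9, 0, 0, 0, 0, 0.8, 2.9, 0, 0, 0, 0, 0.8, 2.9, 0, 0, 0, 0, 0.8, 2.9, 0, 0, 0, 0, 0.8, 2.9, 0, 0, 0, 0]

```text
clock: 5.38
position: [0.5187, -0.0359, 0.0214]
ee_rot: [-1.979, -1.514, -0.882]
force: [-1.5, -2.3, 1.1]
width: 0.323
gripper_force: 1.5
```

Call:
carry_out:
  increments: [1, 3.8, 0, 0, 0, 0, 1.3, 4.8, 0, 0, 0, 0, 1.5, 5.6, 0, 0, 0, 0, 1.6, 6, 0, 0, 0, 0, 1.6, 6, 0, 0, 0, 0, 1.6, 6, 0, 0, 0, 0, 1.6, 6, 0, 0, 0, 0, 1.6, 6, 0, 0, 0, 0, 1.6, 6, 0, 0, 0, 0, 1.6, 6, 0, 0, 0, 0, 1.6, 6, 0, 0, 0, 0, 1.6, 6, 0, 0, 0, 0, 1.6, 6, 0, 0, 0, 0, 1.6, 6, 0, 0, 0, 0, 1.6, 6, 0, 0, 0, 0, 1.6, 6, 0, 0, 0, 0, 1.6, 6, 0, 0, 0, 0, 1.4, 5.3, 0, 0, 0, 0, 0.8, 3, 0, 0, 0, 0, 0.4, 1.5, 0, 0, 0, 0]

```text
clock: 7.88
position: [0.5476, 0.0723, 0.0215]
ee_rot: [-1.978, -1.514, -0.883]
force: [-1.2, -1.8, -0.5]
width: 0.318
gripper_force: 1.2
```

Run:
```python
from h import *
import cv2
go([0,0,0],tgt([.2613,.9653]),1)
ims=[vision.get_image(n) for n in ("scene","top")]
a=cv2.resize(np.ascontiguousarray(ims[0][170:310,210:390]),(720,560),interpolation=cv2.INTER_CUBIC)
cv2.imwrite("pics/s3.png",a[:,:,::-1]); b=cv2.resize(np.ascontiguousarray(ims[1][190:290,240:400]),(800,500),interpolation=cv2.INTER_CUBIC); cv2.imwrite("pics/t3.png",b[:,:,::-1])
```

```text
per row [-547.6   -72.34  -21.52] [-0.0005  0.0013  0.0005] tot deg 0.1 [0.5476 0.0723 0.0215] [-1.23 -1.79 -0.52]
```

View pics/t3.png

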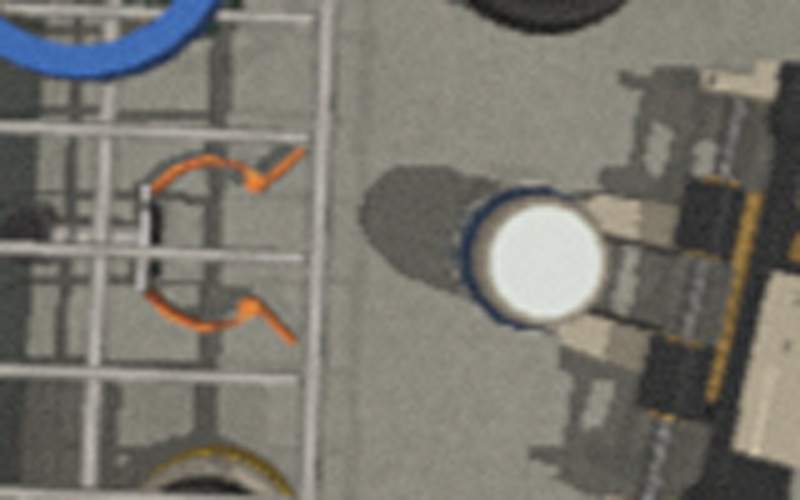

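The cap centre is at crop (545,258), the lip tips at (303,150) and (296,342), and the throat at (257,185) and (250,305).

Run:
```python
from h import *
Q=lambda u,v,z: at("top",240+(u+.5)/5-.5,190+(v+.5)/5-.5,z)
print("can",Q(545,258,.2)); l=Q(303,150,.05),Q(296,342,.05); t=Q(257,185,.05),Q(250,305,.05)
print(l,sum(l)/2,t,sum(t)/2,"pad",(Q(150,185,.05)+Q(145,288,.05))/2, Q(150,185,.05),Q(145,288,.05))
```

```text
can [556.22434263  98.91682532]
(array([598.29429784, 183.27604993]), array([520.9406597 , 187.24619348])) [559.61747877 185.26112171] (array([584.4332823, 202.2025517]), array([536.11118428, 205.6269415 ])) [560.27223329 203.9147466 ] pad [564.5394561  246.85460423] [585.29382081 245.7089635 ] [543.78509138 248.00024496]
```

Call:
carry_out:
  increments: [-1.5, -5, 0, 0, 0, 0, -2.5, -9, 0, 0, 0, 0, -1.5, -5, 0, 0, 0, 0, 2.8, 0, 0, 0, 0, 0.053, 2.8, 0, 0, 0, 0, 0.053, 2.8, 0, 0, 0, 0, 0.053, 2.8, 0, 0, 0, 0, 0.053, 0, 0, 0, 0, 0, 0, 0, 0, 0, 0, 0, 0]
  grip: 0.845

```text
clock: 9.1
position: [0.5529, 0.0531, 0.0214]
ee_rot: [-1.778, -1.685, -0.793]
force: [-0.9, 0.2, -0.1]
width: 0.154
gripper_force: 0.0
```

Run:
```python
from h import *
go([553.7,54,21],tgt([.0513,.9987]),2)
```

```text
per row [ 0.42  0.45 -0.22] [-0.0005  0.0003  0.0013] tot deg 0.2 [0.5529 0.0531 0.0214] [-0.89  0.23 -0.12]
```

Call:
carry_out:
  increments: [0.6, 4, 0, 0, 0, 0, 0.4, 3, 0, 0, 0, 0, 0.2, 3, 0, 0, 0, 0, 0.2, 3, 0, 0, 0, 0, 0.2, 3, 0, 0, 0, 0, 0.2, 3, 0, 0, 0, 0, 0.2, 4, 0, 0, 0, 0, 0.2, 5, 0, 0, 0, 0, 0.3, 5.5, 0, 0, 0, 0, 0.3, 5.5, 0, 0, 0, 0, 0.3, 5.5, 0, 0, 0, 0, 0.3, 5.5, 0, 0, 0, 0, 0.3, 5.5, 0, 0, 0, 0, 0.3, 5.5, 0, 0, 0, 0, 0.3, 5.5, 0, 0, 0, 0, 0.3, 5.5, 0, 0, 0, 0, 0.3, 5.5, 0, 0, 0, 0, 0.3, 5, 0, 0, 0, 0, 0.2, 3, 0, 0, 0, 0, 0.1, 2, 0, 0, 0, 0]

```text
clock: 11.6
position: [0.5588, 0.1408, 0.0215]
ee_rot: [-1.777, -1.686, -0.793]
force: [-0.0, -1.7, 0.0]
width: 0.157
gripper_force: 1.3
```

Run:
```python
from h import *
import cv2
go([560.6+.0513*(-50),140,21],tgt([.0513,.9987]),1)
ims=[vision.get_image(n) for n in ("scene","top")]
a=cv2.resize(np.ascontiguousarray(ims[0][175:290,240:380]),(560,460),interpolation=cv2.INTER_CUBIC)
b=cv2.resize(np.ascontiguousarray(ims[1][210:270,250:350]),(560,336),interpolation=cv2.INTER_CUBIC)
cv2.imwrite("pics/s4.png",a[:,:,::-1]);cv2.imwrite("pics/t4.png",b[:,:,::-1])
```

```text
per row [-0.77 -0.83 -0.53] [-0.0007  0.0013  0.0016] tot deg 0.1 [0.5588 0.1408 0.0215] [-0.02 -1.74  0.01]
```

View pics/t4.png

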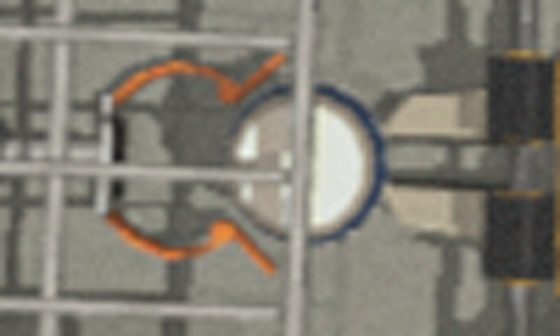

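The can is entering the lips, with its blue shoulder ring centred at crop (312,163) and the lips at (283,57) and (272,271). I'll check the lateral offset numerically.

Run:
```python
from h import *
Q=lambda u,v,z: at("top",250+(u+.5)/5.6-.5,210+(v+.5)/5.6-.5,z)
print("can",Q(312,163,.145)); l=Q(283,57,.05),Q(272,271,.05); print(l,sum(l)/2)
```

```text
can [560.82813666 170.64517397]
(array([597.95540974, 183.43399708]), array([521.00265138, 188.53541063])) [559.47903056 185.98470385]
```

View pics/s4.png

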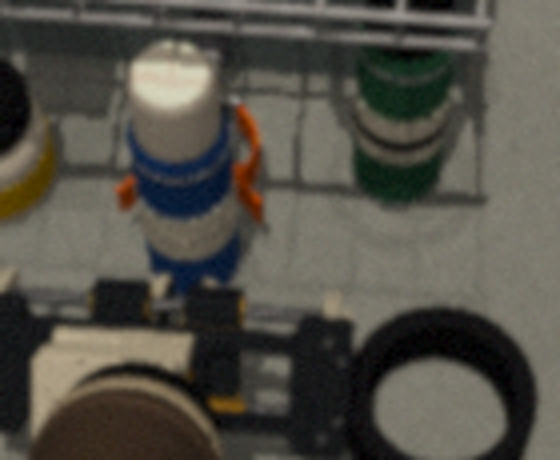

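The can lines up to within about 1–2 mm. However, my gripper body's lower corner passes close to the tape roll (48 mm tall, edge at x≈645). I'll back off slightly, steepen the tool by 10° and raise it 4 mm, so the body clears the tape while contact stays at about 31 mm.

Call:
carry_out:
  increments: [-0.2, -4, 0, 0, 0, 0, -0.4, -1, 2, -0.058, 0.003, 0, -0.4, 0, 2, -0.058, 0.003, 0, -0.3, 0, 0, -0.058, 0.003, 0, 0, 0, 0, 0, 0, 0, 0, 0, 0, 0, 0, 0]

```text
clock: 12.45
position: [0.5573, 0.1353, 0.0253]
ee_rot: [-1.892, -1.795, -0.654]
force: [-0.5, -0.3, 0.5]
width: 0.157
gripper_force: 0.0
```

Run:
```python
from h import *
s=readout.observe(); go([560.1+.0513*(s["position"][1]*1000-190),140,25],tgt([.0513,.9987],52),1)
```

```text
per row [-0.05  4.69 -0.26] [-0.0018  0.001   0.0016] tot deg 0.1 [0.5573 0.1353 0.0253] [-0.51 -0.28  0.47]
```

Call:
carry_out:
  increments: [0.1, 2.5, 0, 0, 0, 0, 0.1, 2.5, 0, 0, 0, 0, 0.1, 2.5, 0, 0, 0, 0, 0.1, 2.5, 0, 0, 0, 0, 0.1, 2, 0, 0, 0, 0, 0.1, 2, 0, 0, 0, 0]

```text
clock: 13.2
position: [0.5581, 0.1497, 0.0255]
ee_rot: [-1.893, -1.796, -0.654]
force: [0.6, -2.9, -0.0]
width: 0.153
gripper_force: 1.2
```

Call:
carry_out:
  increments: [0.1, 1.5, 0, 0, 0, 0, 0.1, 1.5, 0, 0, 0, 0, 0.1, 1.5, 0, 0, 0, 0]

```text
clock: 13.58
position: [0.5584, 0.1543, 0.0255]
ee_rot: [-1.892, -1.796, -0.654]
force: [-0.5, -2.7, 0.6]
width: 0.15
gripper_force: 1.2
```

Call:
carry_out:
  increments: [0.1, 1.5, 0, 0, 0, 0, 0.1, 1.5, 0, 0, 0, 0]

```text
clock: 13.82
position: [0.5581, 0.1565, 0.025]
ee_rot: [-1.893, -1.796, -0.653]
force: [-3.0, -7.4, 0.4]
width: 0.153
gripper_force: 3.4
```

Resistance has begun, with a sideways force of -3 N in x, so the far lip is pressing more. I'll ease the tool towards -x while continuing.

Call:
carry_out:
  increments: [-0.5, 0.5, 0, 0, 0, 0, -0.5, 1, 0, 0, 0, 0]

```text
clock: 14.08
position: [0.5575, 0.1578, 0.0251]
ee_rot: [-1.894, -1.796, -0.653]
force: [-0.5, -4.0, -0.1]
width: 0.157
gripper_force: 2.0
```

Call:
carry_out:
  increments: [-0.2, 1, 0, 0, 0, 0, 0, 1, 0, 0, 0, 0]

```text
clock: 14.32
position: [0.5578, 0.1592, 0.025]
ee_rot: [-1.895, -1.796, -0.654]
force: [-1.4, -8.1, 0.1]
width: 0.15
gripper_force: 3.6
```

Call:
carry_out:
  increments: [-0.2, 1, 0, 0, 0, 0, -0.1, 1, 0, 0, 0, 0]

```text
clock: 14.58
position: [0.5578, 0.1608, 0.025]
ee_rot: [-1.896, -1.796, -0.654]
force: [0.2, -9.1, 1.9]
width: 0.154
gripper_force: 4.3
```

Call:
carry_out:
  increments: [0, 1, 0, 0, 0, 0, 0, 1, 0, 0, 0, 0]

```text
clock: 14.82
position: [0.558, 0.1624, 0.0249]
ee_rot: [-1.897, -1.796, -0.654]
force: [-0.5, -11.5, 1.8]
width: 0.16
gripper_force: 5.0
```

Call:
carry_out:
  increments: [0, 1, 0, 0, 0, 0, 0.1, 1, 0, 0, 0, 0]

```text
clock: 15.08
position: [0.5582, 0.1641, 0.0249]
ee_rot: [-1.897, -1.796, -0.654]
force: [-0.9, -12.7, 3.0]
width: 0.155
gripper_force: 5.6
```

Call:
carry_out:
  increments: [0, 1, 0, 0, 0, 0, 0, 1, 0, 0, 0, 0]

```text
clock: 15.32
position: [0.5584, 0.1657, 0.0248]
ee_rot: [-1.898, -1.796, -0.654]
force: [-1.7, -14.4, 4.7]
width: 0.154
gripper_force: 6.3
```

Call:
carry_out:
  increments: [0, 1, 0, 0, 0, 0, 0.1, 1, 0, 0, 0, 0]

```text
clock: 15.58
position: [0.5585, 0.1676, 0.0248]
ee_rot: [-1.898, -1.796, -0.654]
force: [-1.0, -12.2, 3.1]
width: 0.157
gripper_force: 5.5
```

Call:
carry_out:
  increments: [0, 1, 0, 0, 0, 0, 0.1, 1, 0, 0, 0, 0]

```text
clock: 15.82
position: [0.5581, 0.1709, 0.025]
ee_rot: [-1.896, -1.796, -0.654]
force: [-1.0, -7.5, 0.2]
width: 0.156
gripper_force: 3.4
```

The force has passed its peak and is falling. Continuing slowly to the pad.

Call:
carry_out:
  increments: [0, 1, 0, 0, 0, 0, 0.1, 1, 0, 0, 0, 0, 0.1, 1, 0, 0, 0, 0]

```text
clock: 16.2
position: [0.5583, 0.1741, 0.025]
ee_rot: [-1.896, -1.796, -0.654]
force: [-0.4, -7.0, -0.2]
width: 0.154
gripper_force: 3.5
```

Call:
carry_out:
  increments: [0, 1, 0, 0, 0, 0, 0.1, 1, 0, 0, 0, 0, 0.1, 1, 0, 0, 0, 0]

```text
clock: 16.58
position: [0.5584, 0.1771, 0.025]
ee_rot: [-1.896, -1.796, -0.654]
force: [0.4, -9.0, -0.0]
width: 0.154
gripper_force: 3.5
```

Call:
carry_out:
  increments: [0, 1, 0, 0, 0, 0, 0.1, 1, 0, 0, 0, 0]

```text
clock: 16.82
position: [0.5584, 0.1794, 0.0251]
ee_rot: [-1.895, -1.796, -0.654]
force: [1.0, -5.2, -0.3]
width: 0.156
gripper_force: 2.4
```

Call:
carry_out:
  increments: [0, 0.8, 0, 0, 0, 0, 0.1, 0.8, 0, 0, 0, 0]

```text
clock: 17.08
position: [0.5582, 0.1822, 0.0255]
ee_rot: [-1.893, -1.796, -0.654]
force: [0.6, -2.8, -0.7]
width: 0.154
gripper_force: 1.5
```

Call:
carry_out:
  increments: [0, 0.8, 0, 0, 0, 0, 0.1, 0.8, 0, 0, 0, 0]

```text
clock: 17.32
position: [0.5582, 0.1841, 0.0256]
ee_rot: [-1.892, -1.796, -0.654]
force: [0.1, -2.7, -0.2]
width: 0.156
gripper_force: 1.4
```

Call:
carry_out:
  increments: [0, 0.6, 0, 0, 0, 0, 0.1, 0.6, 0, 0, 0, 0]

```text
clock: 17.58
position: [0.5582, 0.1852, 0.0256]
ee_rot: [-1.892, -1.796, -0.654]
force: [0.3, -1.7, -0.5]
width: 0.151
gripper_force: 1.4
```

Call:
carry_out:
  increments: [0, 0.6, 0, 0, 0, 0, 0.1, 0.6, 0, 0, 0, 0]

```text
clock: 17.82
position: [0.5584, 0.1859, 0.0254]
ee_rot: [-1.893, -1.796, -0.654]
force: [0.0, -5.1, -0.4]
width: 0.158
gripper_force: 2.4
```

Call:
carry_out:
  increments: [0, 0.5, 0, 0, 0, 0, 0, 0.5, 0, 0, 0, 0]

```text
clock: 18.08
position: [0.5586, 0.1862, 0.0252]
ee_rot: [-1.894, -1.796, -0.654]
force: [0.3, -8.4, 1.2]
width: 0.151
gripper_force: 3.7
```

Call:
carry_out:
  increments: [0, 0.4, 0, 0, 0, 0, 0, 0.3, 0, 0, 0, 0]

```text
clock: 18.32
position: [0.5587, 0.1863, 0.025]
ee_rot: [-1.895, -1.796, -0.654]
force: [-1.1, -10.8, 2.5]
width: 0.153
gripper_force: 4.5
```

The force climbs steeply with almost no travel, so the can is home. One last small press, then I back out along the bench and retreat along the tool axis.

Call:
carry_out:
  increments: [0, 0.4, 0, 0, 0, 0, 0, 0, 0, 0, 0, 0]

```text
clock: 18.58
position: [0.5588, 0.1864, 0.025]
ee_rot: [-1.896, -1.796, -0.654]
force: [-1.6, -11.4, 2.8]
width: 0.151
gripper_force: 4.9
```

Call:
carry_out:
  increments: [-0.1, -2, 0, 0, 0, 0, -0.2, -4, 0, 0, 0, 0, -0.3, -6, 0, 0, 0, 0, -0.4, -8, 2, 0, 0, 0, -0.5, -10, 8, 0, 0, 0, -0.7, -14, 16, 0, 0, 0, -1, -18, 20, 0, 0, 0, -1, -18, 20, 0, 0, 0, -1, -18, 20, 0, 0, 0, -1, -18, 20, 0, 0, 0, -1, -18, 20, 0, 0, 0, -1, -18, 20, 0, 0, 0, 0, 0, 0, 0, 0, 0]

```text
clock: 20.2
position: [0.5512, 0.0342, 0.173]
ee_rot: [-1.897, -1.797, -0.657]
force: [0.3, 0.4, -0.7]
width: 0.156
gripper_force: 0.0
```

Run:
```python
from h import *
import cv2
ims=[vision.get_image(n) for n in ("scene","top")]
a=cv2.resize(np.ascontiguousarray(ims[0][130:310,210:390]),(400,400),interpolation=cv2.INTER_CUBIC)
b=cv2.resize(np.ascontiguousarray(ims[1][140:300,210:370]),(400,400),interpolation=cv2.INTER_CUBIC)
cv2.imwrite("pics/end.png",np.hstack([a,b])[:,:,::-1])
```

```text
(no output)
```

View pics/end.png

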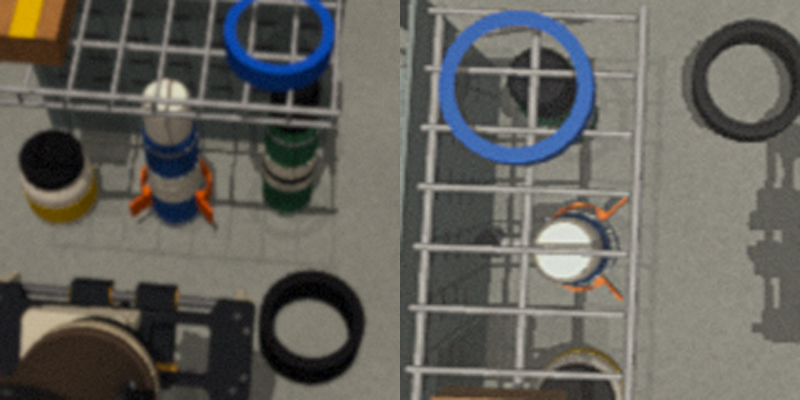

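The can stands upright in the clip with both arms closed around it, and its cap is at crop (563,248) in the top half. The jar, green can and tape are where they were. One numeric check, then I hand in.

Run:
```python
from h import *
p=at("top",210+163/2.5,140+248/2.5,.2); print(p)
from cell import arm
if abs(p[0]-562)<5 and abs(p[1]-218)<7: print(arm.sign_off())
```

```text
[561.82700828 217.72677801]
the job is handed in; nothing more can be done
None
```

The blue can is standing upright and fully home in the orange clip, about 82 mm in front of the panel. Pushing force peaked at about 15 N against the 22 N dent limit, the other items look unmoved in the final images, and the job was handed in at about 20 s with the arm clear; I haven't seen the judge's verdict.

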